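Clamp a glue block to a panel

ROBOT

A 7-joint arm with a two-finger parallel gripper is mounted at the origin on the work surface. World frame = base frame: x ahead of the robot, y to its left, z up, the work surface at z = 0. Lengths are in mm, angles in rad, forces in N, time in s.
With the tool pointing down it reaches from about 425 to 825 mm from the base axis. Payload 3.6 kg.
Tool frame: the origin (TCP) lies on the centre line of the jaws, within the pads' length; the fingertips stand 22 mm ahead of it and the grasp point (between the pads) lies 3 mm ahead of it; z points along the fingers, y is the line along which they close (so a half turn about z gives the same grasp; the last joint's range is limited). The gripper opens to 93 mm and grips with 3 to 60 N. Pads are 15 mm wide; open, the fingers measure 128 mm over their backs; the gripper's body (75 mm by 188 mm) begins 65 mm behind the grasp point.
Start: joints at [1.109, 0.615, -0.013, 1.423, 0.008, 1.103, -0.04], TCP at [274.395, -589.212, 240.64] pointing down, gripper open.
Joint ranges: [-3.12, 3.12], [-0.3, 2.06], [-1.34, 1.32], [0.26, 2.42], [-1.36, 4.5], [0.01, 1.98], [-2.84, 2.84]. Speed limits (rad/s): [2.79, 2.79, 3.14, 3.14, 3.14, 3.14, 3.14].

INTERFACE

Orientations are given as a rotation vector (axis times angle).
In Python, from workcell import * gives the robot as it stands.
- The arm moves only by the tool servo_tool, never from a script. Its argument "commands" is a list of rows, each a list of 7 numbers: the shift along the tool's x, y, z in cm, then the turn, a rotation vector about the tool's x, y, z in degrees, then the opening, from -1 (shut) to 1 (fully open). In form: [[tx, ty, tz, rx, ry, rz, fingers], ...]. A call has 1 to 5 rows; each row shifts and turns the commanded pose from where the row before left it, along the tool's axes as they then stand; what a row does not reach is not made up. A row lasts 1/10 s, in which the tool goes at most 50 mm and 8.59 degrees, less where a joint would pass 70% of its speed; a pose out of reach is approached as far as the arm can. A call with a gripper value outside its range is refused whole. The fingers move at their own pace and stop on an object; "squeeze" is the grip in N (left out, the last holds). Time passes only in rows, so rows that do not move let the fingers close. It gives the time, the measured TCP pose, the force, the opening and the grip force at its end, in the units of the state.
- get_state(): the state, without advancing time (a new reading comes with each control period).
- grab_frame(name): name is "scene" or "top" or "wrist"; returns the picture (480x640x3 uint8, red, green, blue); there is no depth.
- camera_params(name): a dict with "fx", "fy", "cx", "cy" (pixels), "rvec" (rotation vector, rad) and "tvec" (3), from world to camera coordinates, as OpenCV has them; the wrist camera has in their place "hand_eye" (4x4, takes a point from camera to tool coordinates, whose origin is the TCP and whose axes are the flange's). Camera axes: x right, y down, z forward; pixel columns grow to the right and rows downward; lengths in mm; the calibration is good to about 2 mm. A picture is of the moment at which its call begins: read the wrist's pose just before it. camera_params takes no time and is no camera call.
- finish_job(): hands the job in; it is judged then, once.
The state is a dict: "time": time; "q": joint angles; "qvel": joint speeds; "joint_torque": joint torques, N m; "tcp_pos": TCP position; "tool_rot": TCP orientation; "contact_force": force on the tool from outside, world axes, zero at the start; "moment": the same for the moment, N m; "width": finger opening in mm; "grasp_force": force on a finger pad.
Only numpy, scipy, OpenCV 4.12 (cv2) and the standard library are available. Lean on these libraries where they do the work, as an engineer would, in place of code of your own. Each camera call takes 0.05 s, during which the arm holds its last target. There are 200 camera calls.

TASK

Stand the taller of the two loose wooden blocks upright on the bench, broad side flat against either face of the thin standing panel and about midway along it. Then squeeze the spring clamp off its storage rail and let it close from above over the panel and the block together, upright, about midway across the block, with both rubber pads wholly on the wood, so that it presses the block flush to the panel. Leave the short offcut, glue bottle, mug and tape where they are.

Things in the scene. Friction and masses are not known exactly. Their poses are not given: they have to be found in the camera images.
- panel: fixed plywood panel standing on edge: 220 mm long (its x), 12 mm thick (its y), 90 mm tall. Origin: centre of its underside, on the bench. A low foot (25 x 70 x 22 mm high) crosses each end, centred 97.5 mm from the middle; the 170 mm between the feet are free.
- rail: fixed storage rail, a thick pine batten on edge: 240 mm long (its x), 36 mm thick (its y), 70 mm tall, with a low foot (30 x 100 x 20 mm high) at each end. Origin: centre of its underside, on the bench. The clamp starts clipped over its top edge.
- block: loose pine block, the taller of two: 60 mm (its x) x 24 mm (its y) x 90 mm tall (its z), standing upright on the bench, 75 g. Origin: centre of its underside.
- offcut: loose pine offcut, bystander: same 60 x 24 mm plan as the block but only 45 mm tall. Origin: centre of its underside.
- clamp: steel spring clamp like a big clothes peg, 135 mm tall, 26 mm wide (x), 125 g: black handles up, pivot barrel (18 mm across), jaws with black rubber pads down. This is its +y arm; origin on the pivot axis, z up, jaws open along y. Starts with the pivot 35 mm above the rail's top; stock may come up to 12 mm below the pivot. Opened by q, this arm turns about x by q/2.
- clamp_arm (a joint): angle between the clamp's arms, rad: 0 = pads 36 mm apart (as stored on the rail and as closed on panel plus block), 0.38 = fully squeezed open, -0.22 = closed on nothing (pads about 24 mm apart).
- clamp_pad (a point): middle of the gripping face of the +y pad, 55 mm below the pivot; the pads reach 44 to 66 mm below it. The pads stand 36 mm apart on the rail, about 57 mm fully squeezed.
- glue: white glue bottle, bystander, 52 mm across, 105 mm tall; origin at the centre of its base.
- mug: white mug, bystander, 76 mm across, 90 mm tall, handle to its +y; origin at the centre of its base.
- tape: roll of masking tape lying flat, bystander, 100 mm across, 24 mm high; origin at the centre of its underside.
- clamp_handle (a point): outer face of the +y handle, 46 mm above the pivot: a good height to squeeze. The handles, 24 mm wide, reach 18 to 68 mm above the pivot and lean apart: 64 mm over their tips on the rail, 40 mm and parallel when fully squeezed (about 13 N).
Things that resemble listed ones, but are neither listed nor needed, are in the scene too. Leave any red or white look-alike of the panel alone.

How it is judged:
By the outcome, as a careful person would: the job done as asked, in the order asked, and still so for the second after the job is handed in, with the robot touching nothing.
It also fails if it takes over 67 s, if anything falls off the work surface, if the arm or the gripper's body presses on something with over 40 N, if the wrist force passes 120 N, or if a joint passes its speed limit or range.

## Working session

There is one attempt and no reset: what is moved stays moved. The work goes in short steps, Python scripts to look and compute and a tool call to move; the robot and the scene stay as the last step left them, time stands still between calls to the robot, and variables do not carry over. Pictures are saved under pics/ and viewed, at most 13 in all, crops included, and the job is handed in when it is done.

Besides the shell and the picture viewer there is one more tool, called after "Request:" as a command line: name --pt "numbers of a row" for each row, then --argument value for the rest. servo_tool: Moves the arm, as the interface text tells. Its arguments: {"type":"object","properties":{"commands":{"type":"array"},"squeeze":{"type":"number"}},"required":["commands"]}

```bash
mkdir -p pics; ls; python3 - <<'E'
from workcell import *
import cv2
s=get_state();print(s['tcp_pos'],s['tool_rot'],s['width'],s['time'])
for n in("scene","top"):
    cv2.imwrite(f"pics/{n}0.png",grab_frame(n)[:,:,::-1]);print(n,camera_params(n))
print(camera_params("wrist"))
E
```

```text
pics
[ 274.07809869 -588.59381231  239.51200912] [-3.06490884e+00 -6.78750805e-01  9.54033871e-04] 92.84566442617195 0.0
scene {'fx': 499.7654515666591, 'fy': 499.7654515666591, 'cx': 320.226754474424, 'cy': 247.65921307037613, 'rvec': array([ 1.67625039,  1.47519521, -0.80306964]), 'tvec': array([-192.38209053, -149.52767148, 1608.07094612])}
top {'fx': 503.02927379730625, 'fy': 503.02927379730625, 'cx': 324.1119807840195, 'cy': 236.2707142225836, 'rvec': array([ 2.02232835, -2.19840225,  0.23938929]), 'tvec': array([ 159.35923675,  505.29590329, 1380.97540113])}
{'fx': 340.87187406390734, 'fy': 340.87187406390734, 'cx': 316.7992172121119, 'cy': 242.0775254037446, 'hand_eye': array([[-5.24703118e-04, -9.70036831e-01, -2.42957343e-01,
         6.67792238e+01],
       [ 9.99999715e-01, -3.76876436e-04, -6.54925438e-04,
        -5.14923181e-01],
       [ 5.43736900e-04, -2.42957617e-01,  9.70036752e-01,
        -1.44433381e+02],
       [ 0.00000000e+00,  0.00000000e+00,  0.00000000e+00,
         1.00000000e+00]])}
```

View pics/scene0.png

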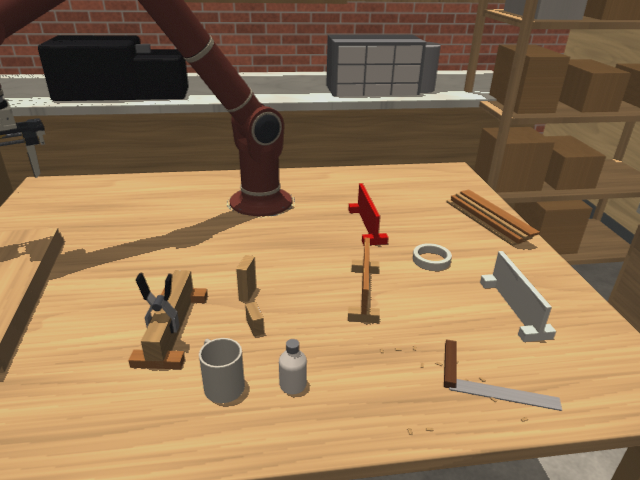

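View pics/top0.png

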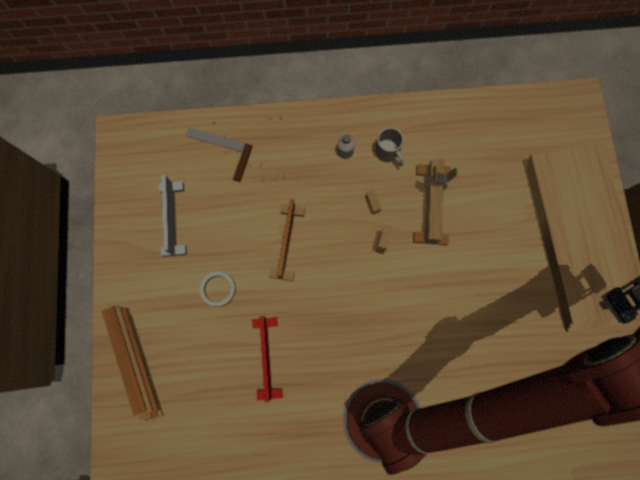

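The scene picture shows the rail with the clamp at (165,310), the tall block at (246,280), the offcut at (255,318), and the plywood panel at (366,280). In the top picture the rail is at (433,205), the block at about (381,240), the offcut at (373,202) and the panel at (286,240). Next I'll enlarge both.

```bash
python3 - <<'E'
import cv2
t=cv2.imread("pics/top0.png")[145:285,262:462]
cv2.imwrite("pics/topc.png",cv2.resize(t,None,fx=4,fy=4,interpolation=cv2.INTER_CUBIC))
t=cv2.imread("pics/scene0.png")[230:380,120:395]
cv2.imwrite("pics/scenec.png",cv2.resize(cv2.convertScaleAbs(t,alpha=1.2),(770,420),interpolation=cv2.INTER_CUBIC))
E
```

```text
(no output)
```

View pics/topc.png

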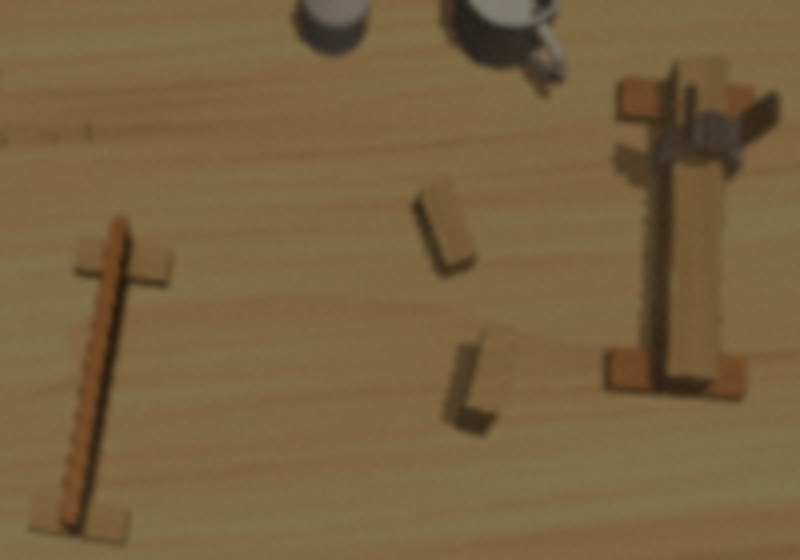

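View pics/scenec.png

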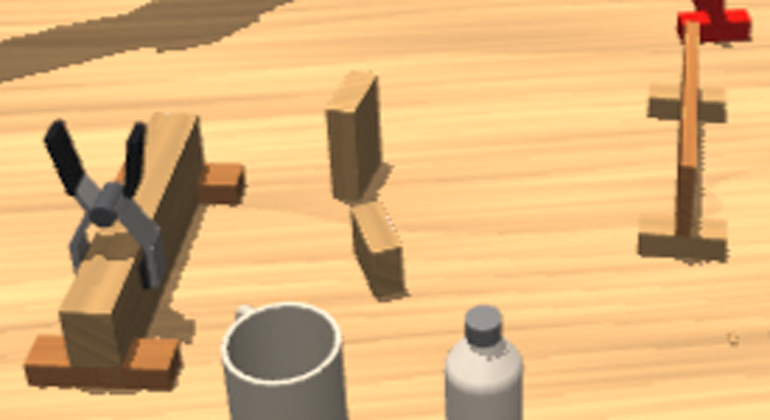

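The top crop shows the panel's top edge from (121,217) to (70,525), the block top at about (490,372), the rail top from (702,58) to (694,379), and the barrel at (715,132). In the scene crop the same items are at (688,166)/(692,23), (355,92), (88,312)/(177,114) and (105,205).

```bash
cat >h.py <<'E'
from workcell import *
import cv2, numpy as np
from scipy.spatial.transform import Rotation as R
def P(n):
    c=camera_params(n);K=np.array([[c['fx'],0,c['cx']],[0,c['fy'],c['cy']],[0,0,1]])
    return K@np.hstack([cv2.Rodrigues(c['rvec'])[0],c['tvec'].reshape(3,1)])
def tri(pt,ps,P1=None,P2=None):
    X=cv2.triangulatePoints(P("top") if P1 is None else P1,P("scene") if P2 is None else P2,np.array(pt,float).reshape(2,1),np.array(ps,float).reshape(2,1)).ravel()
    return X[:3]/X[3]
def Pw(pos,rot):
    c=camera_params("wrist");K=np.array([[c['fx'],0,c['cx']],[0,c['fy'],c['cy']],[0,0,1]])
    T=np.eye(4);T[:3,:3]=R.from_rotvec(rot).as_matrix();T[:3,3]=pos
    return K@np.linalg.inv(T@c['hand_eye'])[:3]
def plane(Pm,uv,z):
    A=Pm[:,[0,1]];b=Pm[:,2]*z+Pm[:,3]
    u,v=uv;M=np.array([A[0]-u*A[2],A[1]-v*A[2]]);r=-np.array([b[0]-u*b[2],b[1]-v*b[2]])
    return np.linalg.solve(M,r)
E
python3 - <<'E'
from h import *
np.set_printoptions(precision=1,suppress=True)
tc=lambda u,v:(262+(u+.5)/4-.5,145+(v+.5)/4-.5)
sc=lambda u,v:(120+(u+.5)/2.8-.5,230+(v+.5)/2.8-.5)
C={'panel':[((121,217),(688,166)),((71,525),(692,23))],
'block':[((517,334),(328,110)),((484,328),(358,112)),((466,410),(380,75)),((496,416),(353,70))],
'rail':[((674,58),(113,312)),((731,58),(62,312)),((720,380),(153,113)),((668,378),(201,116))],
'barrel':[((715,132),(105,205))]}
Pt=P("top");hz=dict(panel=90,block=90,rail=70,barrel=105)
for k,l in C.items():
    for a,b in l: print(k,tri(tc(*a),sc(*b)),plane(Pt,tc(*a),hz[k]))
    m=np.mean([plane(Pt,tc(*a),hz[k]) for a,b in l],0);print('  mean',m)
s=get_state();print(R.from_rotvec(s['tool_rot']).as_matrix())
E
```

```text
panel [624.9 200.4  89.7] [624.5 199.2]
panel [409.7 250.7  86.8] [408.8 248.6]
  mean [516.7 223.9]
block [517.2 -69.5  88.5] [516.8 -70.3]
block [523.3 -46.3  89. ] [523.  -47.8]
block [466.7 -27.6  86.9] [466.  -29.1]
block [460.3 -48.6  89.1] [460.1 -49.3]
  mean [491.5 -49.1]
rail [ 717.8 -211.5   69.5] [ 717.6 -210.9]
rail [ 713.6 -248.7   70.6] [ 714.2 -252.4]
rail [ 476.5 -211.9   68.6] [ 476.3 -212.3]
rail [ 481.3 -174.7   66.5] [ 480.7 -176. ]
  mean [ 597.2 -212.9]
barrel [ 646.9 -222.2  106.5] [ 647.5 -223.7]
  mean [ 647.5 -223.7]
[[ 0.9  0.4 -0. ]
 [ 0.4 -0.9  0. ]
 [-0.  -0.  -1. ]]
```

```bash
cat >plan.py <<'E'
from h import *
import sys
def plan(pos,yaw,w,step=45,turn=8):  # yaw: deg of tool y axis in world, tool down
    s=get_state();p=np.array(s['tcp_pos']);r=R.from_rotvec(s['tool_rot'])
    a=np.radians(yaw);y=np.array([np.cos(a),np.sin(a),0]);z=np.array([0,0,-1.])
    Rt=R.from_matrix(np.c_[np.cross(y,z),y,z]);rv=(r.inv()*Rt).as_rotvec(degrees=True)
    d=np.array(pos)-p;n=max(1,int(np.ceil(max(np.linalg.norm(d)/step,np.linalg.norm(rv)/turn))))
    print("t",s['time'],"pos",p.round(1),"rv",rv.round(1),"n",n)
    for i in range(n):
        q=r*R.from_rotvec(rv*i/n,degrees=True)
        print(np.r_[(q.inv().apply(d/n)/10).round(2),(rv/n).round(2),w].tolist(),end=",\n")
if __name__=="__main__":
    v=list(map(float,sys.argv[1:]));plan(v[:3],v[3],v[4],*(v[5:]))
E
python3 plan.py 491.5 -49 200 -20 0.6
```

```text
t 0.1 pos [ 274.1 -588.7  239.6] rv [ -0.1  -0.  -45. ] n 13
[3.27, -3.06, 0.31, -0.01, -0.0, -3.46, 0.6],
[3.45, -2.85, 0.31, -0.01, -0.0, -3.46, 0.6],
[3.61, -2.64, 0.31, -0.01, -0.0, -3.46, 0.6],
[3.77, -2.42, 0.31, -0.01, -0.0, -3.46, 0.6],
[3.91, -2.19, 0.31, -0.01, -0.0, -3.46, 0.6],
[4.03, -1.95, 0.31, -0.01, -0.0, -3.46, 0.6],
[4.14, -1.7, 0.31, -0.01, -0.0, -3.46, 0.6],
[4.24, -1.44, 0.31, -0.01, -0.0, -3.46, 0.6],
[4.32, -1.19, 0.31, -0.01, -0.0, -3.46, 0.6],
[4.38, -0.92, 0.31, -0.01, -0.0, -3.46, 0.6],
[4.43, -0.66, 0.31, -0.01, -0.0, -3.46, 0.6],
[4.46, -0.39, 0.31, -0.01, -0.0, -3.46, 0.6],
[4.47, -0.12, 0.3, -0.01, -0.0, -3.46, 0.6],
```

Request:
servo_tool --pt "3.3 -3.1 0.2 0 0 -3.5 0.6" --pt "3.4 -2.8 0.2 0 0 -3.5 0.6" --pt "3.6 -2.6 0.3 0 0 -3.5 0.6" --pt "3.8 -2.4 0.3 0 0 -3.5 0.6" --pt "3.9 -2.2 0.3 0 0 -3.5 0.6"

```text
time: 0.6
tcp_pos: [358.3, -380.1, 227.3]
tool_rot: [-2.926, -1.141, 0.0]
contact_force: [0.1, -0.1, 0.4]
width: 74.6
grasp_force: 0.0
```

Request:
servo_tool --pt "4.0 -2.0 0.3 0 0 -3.5 0.6" --pt "4.1 -1.7 0.3 0 0 -3.5 0.6" --pt "4.2 -1.4 0.3 0 0 -3.5 0.6" --pt "4.3 -1.2 0.3 0 0 -3.5 0.6" --pt "4.4 -0.9 0.3 0 0 -3.5 0.6"

```text
time: 1.1
tcp_pos: [440.2, -173.1, 212.4]
tool_rot: [-2.719, -1.573, 0.0]
contact_force: [2.0, -0.6, -0.1]
width: 74.5
grasp_force: 0.0
```

Request:
servo_tool --pt "4.4 -0.7 0.3 0 0 -3.5 0.6" --pt "4.4 -0.4 0.3 0 0 -3.5 0.6" --pt "4.4 -0.1 0.3 0 0 -3 0.6" --pt "0 0 0 0 0 0 0.6"

```text
time: 1.5
tcp_pos: [490.1, -43.4, 203.5]
tool_rot: [-2.56, -1.816, -0.006]
contact_force: [0.1, 0.2, -0.4]
width: 74.5
grasp_force: 0.0
```

```bash
python3 - <<'E'
from h import *
s=get_state();np.save("w1.npy",np.r_[s['tcp_pos'],s['tool_rot']])
cv2.imwrite("pics/w1.png",grab_frame("wrist")[:,:,::-1])
E
python3 plan.py 491.5 -49 72 -20 0.6
```

```text
t 1.55 pos [488.9 -47.4 203.3] rv [-0.1 -0.1  0.4] n 3
[-0.03, 0.1, 4.38, -0.02, -0.03, 0.13, 0.6],
[-0.03, 0.1, 4.38, -0.02, -0.03, 0.13, 0.6],
[-0.02, 0.1, 4.38, -0.02, -0.03, 0.13, 0.6],
```

View pics/w1.png

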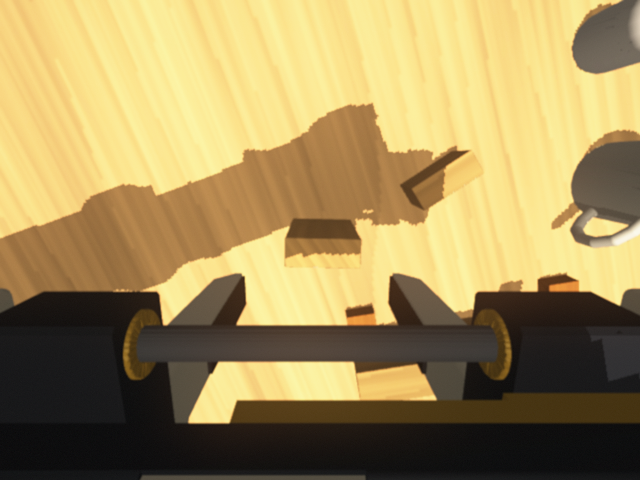

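The wrist picture shows the block's top face at about (285–362, 238–267), between the fingers, with its shaded +y side above it. The offcut is at (440,178), clear of the fingers.

```bash
python3 - <<'E'
from h import *
w=np.load("w1.npy");Pm=Pw(w[:3],w[3:])
for uv in [(285,266),(361,267),(323,253),(287,238),(360,238)]: print(plane(Pm,uv,90).round(1))
print(tri((123.5+262-1,0) if 0 else (262+490.5/4-.5,145+372/4),(323,253),P("top"),Pm).round(1))
E
```

```text
[460.2 -50.1]
[516.9 -70.9]
[492.2 -50. ]
[469.7 -29.3]
[523.3 -48.1]
[491.4 -49.6  86.4]
```

Request:
servo_tool --pt "0 0.1 4 0 0 0.4 0.6" --pt "0 0.1 4 0 0 0 0.6"

```text
time: 1.75
tcp_pos: [490.9, -53.6, 123.6]
tool_rot: [2.58, 1.787, 0.003]
contact_force: [0.4, -0.3, -0.8]
width: 74.3
grasp_force: 0.0
```

Request:
servo_tool --pt "0 0 2.5 0 0 0 0.6" --pt "0 0 1.8 0 0 0 0.6" --pt "0 0 0 0 0 0 0.6"

```text
time: 2.05
tcp_pos: [487.9, -53.5, 78.4]
tool_rot: [-2.58, -1.787, 0.009]
contact_force: [-0.2, 0.0, -0.3]
width: 74.4
grasp_force: 0.0
```

```bash
python3 plan.py 491.5 -49.7 72 -20 0.6; python3 -c "
from h import *
for i in range(3): print(get_state()['tcp_pos'])"
```

```text
t 2.05 pos [487.9 -53.5  78.4] rv [-0.3  0.2 -0.6] n 1
[0.48, 0.21, 0.64, -0.33, 0.17, -0.57, 0.6],
[487.91968315 -53.50195477  78.44106027]
[487.91968315 -53.50195477  78.44106027]
[487.91968315 -53.50195477  78.44106027]
```

Request:
servo_tool --pt "0.4 0.2 0.6 0 0 -0.5 0.6" --pt "0 0 0 0 0 0 0.6"

```text
time: 2.25
tcp_pos: [494.4, -48.8, 75.1]
tool_rot: [2.572, 1.803, 0.002]
contact_force: [-0.1, -0.3, 0.2]
width: 74.6
grasp_force: 0.0
```

Request:
servo_tool --pt "0 0 0 0 0 0 0" --pt "0 0 0 0 0 0 0" --pt "0 0 0 0 0 0 0" --pt "0 0 0 0 0 0 0" --squeeze 15

```text
time: 2.65
tcp_pos: [493.8, -48.8, 75.4]
tool_rot: [2.572, 1.803, 0.001]
contact_force: [-0.8, -0.3, 5.2]
width: 59.6
grasp_force: 15.0
```

```bash
python3 plan.py 491.5 -49.7 130 -13 0
```

```text
t 2.65 pos [493.8 -48.8  75.4] rv [ 0.1 -0.  -6.9] n 2
[-0.08, -0.09, -2.73, 0.03, -0.0, -3.47, 0.0],
[-0.07, -0.1, -2.73, 0.03, -0.0, -3.47, 0.0],
```

Request:
servo_tool --pt "0 0 -2.5 0 0 -3.4 0" --pt "0 0 -2.5 0 0 -3.4 0"

```text
time: 2.85
tcp_pos: [492.8, -48.6, 124.7]
tool_rot: [-2.457, -1.955, 0.003]
contact_force: [0.0, 0.5, -1.4]
width: 59.9
grasp_force: 15.0
```

```bash
python3 plan.py 503 166 125 -13.2 0
```

```text
t 2.85 pos [492.8 -48.6 124.7] rv [-0.1  0.   0.2] n 5
[4.23, -0.76, -0.01, -0.03, 0.0, 0.05, 0.0],
[4.23, -0.77, -0.01, -0.03, 0.0, 0.05, 0.0],
[4.23, -0.77, -0.01, -0.03, 0.0, 0.05, 0.0],
[4.23, -0.77, -0.01, -0.03, 0.0, 0.05, 0.0],
[4.23, -0.78, -0.01, -0.03, 0.0, 0.05, 0.0],
```

Request:
servo_tool --pt "4 -0.8 0 0 0 0.2 0" --pt "4.2 -0.8 0 0 0 0 0" --pt "4.2 -0.8 0 0 0 0 0" --pt "4.2 -0.8 0 0 0 0 0" --pt "4 -0.7 0 0 0 0 0"

```text
time: 3.35
tcp_pos: [502.6, 162.6, 124.6]
tool_rot: [-2.464, -1.949, -0.0]
contact_force: [0.4, -0.2, -1.8]
width: 60.0
grasp_force: 15.0
```

Request:
servo_tool --pt "0 0 0 0 0 0 0" --pt "0 0 0 0 0 0 0"

```text
time: 3.55
tcp_pos: [502.4, 161.7, 124.4]
tool_rot: [-2.461, -1.952, 0.001]
contact_force: [-0.0, -0.2, -0.8]
width: 60.0
grasp_force: 15.0
```

```bash
python3 - <<'E'
from h import *
s=get_state();np.save("w2.npy",np.r_[s['tcp_pos'],s['tool_rot']]);print(s['tcp_pos'])
cv2.imwrite("pics/w2.png",grab_frame("wrist")[:,:,::-1])
E
python3 plan.py 503 166 78 -13.2 0
```

```text
[502.37428314 161.65586763 124.42768199]
t 3.6 pos [502.6 159.8 124.3] rv [-0.   0.1 -0.1] n 2
[0.31, -0.05, 2.32, -0.02, 0.05, -0.07, 0.0],
[0.31, -0.05, 2.32, -0.02, 0.05, -0.07, 0.0],
```

View pics/w2.png

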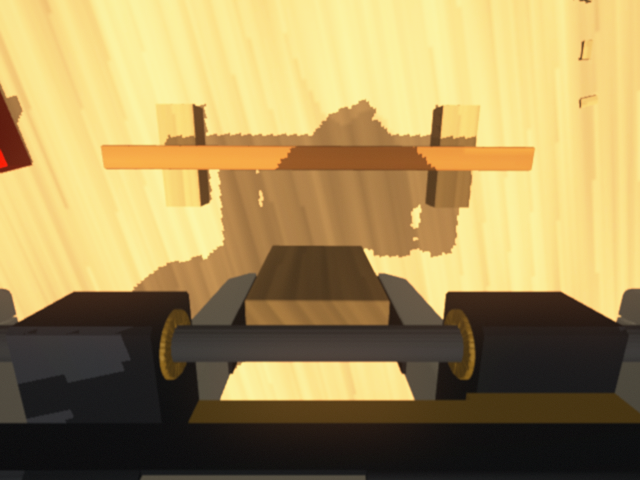

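The held block is centred at column 318. The panel's top face runs from (103,157) to (534,159), is nearly level in the image, and its middle is at column 318, in line with the block.

```bash
python3 - <<'E'
from h import *
w=np.load("w2.npy");Pm=Pw(w[:3],w[3:])
a=plane(Pm,(103,157),90);b=plane(Pm,(534,158.5),90);print(a.round(1),b.round(1),((a+b)/2).round(1),np.degrees(np.arctan2(*(b-a)[::-1])),np.linalg.norm(b-a))
for uv in[(318,145),(318,170)]:print(plane(Pm,uv,90).round(1))
for uv in[(247,299),(389,299)]:print(plane(Pm,uv,139).round(1))
t=lambda u,v:(262+(u+.5)/4-.5,145+(v+.5)/4-.5)
print(tri(t(121,217),(534,158.5),None,Pm),tri(t(71,525),(103,157),None,Pm))
E
```

```text
[411.1 252.1] [624.7 201.2] [517.9 226.7] -13.386500869292673 219.50532864206716
[519.  232.8]
[516.2 220.8]
[476.4 178.8]
[533.  165.5]
[625.65663836 199.84194145  87.49467263] [409.24403064 249.97541179  87.75689204]
```

Request:
servo_tool --pt "0 0 2.3 0 0 0 0" --pt "0 0 2.0 0 0 0 0" --pt "0 0 0 0 0 0 0"

```text
time: 3.9
tcp_pos: [501.3, 157.4, 79.5]
tool_rot: [-2.467, -1.944, 0.01]
contact_force: [0.3, -0.9, -1.3]
width: 59.8
grasp_force: 15.0
```

Request:
servo_tool --pt "2 0 0 0 0 0 0" --pt "1.5 0 0 0 0 0 0" --pt "0.7 0 0 0 0 0 0" --pt "0 0 0.3 0 0 0 0" --pt "0 0 0 0 0 0 0"

```text
time: 4.4
tcp_pos: [512.3, 200.7, 78.5]
tool_rot: [2.464, 1.948, -0.002]
contact_force: [0.4, 0.3, -1.3]
width: 60.0
grasp_force: 15.0
```

```bash
python3 plan.py 513.3 207.5 75.4 -13.3 0
```

```text
t 4.4 pos [512.3 200.7  78.5] rv [-0.   0.1 -0. ] n 1
[0.69, -0.06, 0.31, -0.03, 0.08, -0.05, 0.0],
```

Request:
servo_tool --pt "0 0 0.2 0 0 0 0" --pt "0.3 0 0 0 0 0 0" --pt "0.1 0 0 0 0 0 0" --pt "0 0 0 0 0 0 0"

```text
time: 4.8
tcp_pos: [513.6, 205.7, 76.7]
tool_rot: [-2.464, -1.949, -0.0]
contact_force: [-0.4, 0.6, -1.4]
width: 59.7
grasp_force: 15.0
```

Request:
servo_tool --pt "0.2 0 0 0 0 0 0" --pt "0.1 0 0 0 0 0 0" --pt "0 0 0 0 0 0 0"

```text
time: 5.1
tcp_pos: [514.3, 208.7, 76.7]
tool_rot: [-2.464, -1.949, -0.0]
contact_force: [0.2, 0.5, -1.6]
width: 60.2
grasp_force: 15.0
```

Request:
servo_tool --pt "0.1 0 0 0 0 0 0" --pt "0.1 0 0 0 0 0 0" --pt "0 0 0 0 0 0 0"

```text
time: 5.4
tcp_pos: [514.7, 210.3, 76.7]
tool_rot: [2.464, 1.949, -0.0]
contact_force: [-0.4, 0.2, -1.2]
width: 60.1
grasp_force: 15.0
```

Request:
servo_tool --pt "0 0 0.1 0 0 0 0" --pt "0 0 0 0 0 0 0"

```text
time: 5.6
tcp_pos: [514.6, 210.3, 75.6]
tool_rot: [-2.464, -1.948, 0.0]
contact_force: [0.6, 0.3, -0.2]
width: 59.9
grasp_force: 15.0
```

Request:
servo_tool --pt "0.1 0 0 0 0 0 0" --pt "0 0 0 0 0 0 0"

```text
time: 5.8
tcp_pos: [514.7, 210.4, 75.6]
tool_rot: [2.464, 1.948, -0.003]
contact_force: [-0.2, -2.0, 0.7]
width: 60.0
grasp_force: 15.0
```

Request:
servo_tool --pt "0.1 0 0 0 0 0 0" --pt "0 0 0 0 0 0 0"

```text
time: 6.0
tcp_pos: [514.7, 210.4, 75.5]
tool_rot: [2.464, 1.947, -0.005]
contact_force: [-1.2, -4.5, 3.0]
width: 59.9
grasp_force: 15.0
```

Request:
servo_tool --pt "0.1 0 0 0 0 0 0" --pt "0 0 0 0 0 0 0.4" --pt "0 0 0 0 0 0 0.6" --pt "0 0 0 0 0 0 0.6" --pt "0 0 0 0 0 0 0.6"

```text
time: 6.5
tcp_pos: [516.3, 211.2, 75.5]
tool_rot: [2.464, 1.945, -0.001]
contact_force: [1.9, -5.6, -0.0]
width: 74.0
grasp_force: 2.5
```

Request:
servo_tool --pt "-0.1 0 -1 0 0 0 0.6" --pt "-0.1 0 -3 0 0 0 0.6" --pt "0 0 -4.5 0 0 0 0.6" --pt "0 0 -4.5 0 0 0 0.6" --pt "-3 0 -4 0 0 0 1"

```text
time: 7.0
tcp_pos: [508.6, 188.9, 249.5]
tool_rot: [-2.453, -1.957, -0.016]
contact_force: [0.3, 0.0, 1.1]
width: 79.0
grasp_force: 0.0
```

```bash
python3 - <<'E'
from h import *
s=get_state();np.save("w3.npy",np.r_[s['tcp_pos'],s['tool_rot']])
t=grab_frame("top")[180:295,225:375];u=grab_frame("scene")[225:335,320:420]
a=cv2.resize(t,(520,399),interpolation=cv2.INTER_CUBIC);b=cv2.resize(u,(272,299),interpolation=cv2.INTER_CUBIC)
b=cv2.copyMakeBorder(b,0,100,0,0,0)
cv2.imwrite("pics/p3.png",np.hstack([cv2.convertScaleAbs(a,alpha=1.6),b])[:,:,::-1])
E
python3 plan.py 646 -222 235 -8.8 1
```

```text
t 7.1 pos [511.5 181.9 252.6] rv [ 0.7 -0.4 -4.7] n 10
[-3.61, 2.25, 0.18, 0.07, -0.04, -0.47, 1.0],
[-3.63, 2.22, 0.18, 0.07, -0.04, -0.47, 1.0],
[-3.65, 2.19, 0.18, 0.07, -0.04, -0.47, 1.0],
[-3.67, 2.16, 0.18, 0.07, -0.04, -0.47, 1.0],
[-3.69, 2.13, 0.18, 0.07, -0.04, -0.47, 1.0],
[-3.7, 2.1, 0.18, 0.07, -0.04, -0.47, 1.0],
[-3.72, 2.07, 0.18, 0.07, -0.04, -0.47, 1.0],
[-3.74, 2.04, 0.18, 0.07, -0.04, -0.47, 1.0],
[-3.75, 2.01, 0.18, 0.07, -0.04, -0.47, 1.0],
[-3.77, 1.98, 0.18, 0.07, -0.04, -0.47, 1.0],
```

View pics/p3.png

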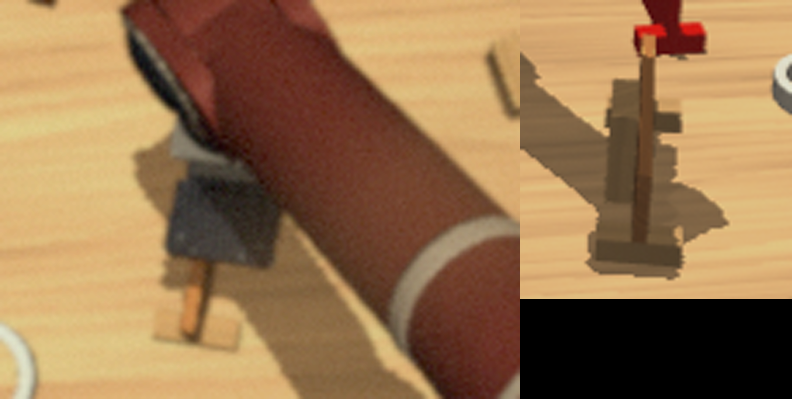

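The scene part shows the block standing flush against the panel's -y face, between the feet and about midway along it. The arm hides the block in the top part. Next is the clamp.

```bash
python3 -c "
from h import *
print(get_state()['q'])"; python3 plan.py 646 -221 255 81.2 1
```

```text
[-0.17696599  0.44319748 -0.30324086  1.72528445  0.15696902  0.98174027
 -0.77405319]
t 7.1 pos [511.5 181.9 252.6] rv [  0.9   0.3 -94.7] n 12
[-3.0, 1.88, -0.02, 0.08, 0.02, -7.89, 1.0],
[-3.23, 1.44, -0.02, 0.08, 0.02, -7.89, 1.0],
[-3.4, 0.99, -0.03, 0.08, 0.02, -7.89, 1.0],
[-3.5, 0.51, -0.03, 0.08, 0.02, -7.89, 1.0],
[-3.54, 0.03, -0.03, 0.08, 0.02, -7.89, 1.0],
[-3.51, -0.46, -0.03, 0.08, 0.02, -7.89, 1.0],
[-3.41, -0.94, -0.03, 0.08, 0.02, -7.89, 1.0],
[-3.25, -1.4, -0.03, 0.08, 0.02, -7.89, 1.0],
[-3.03, -1.83, -0.03, 0.08, 0.02, -7.89, 1.0],
[-2.75, -2.23, -0.03, 0.08, 0.02, -7.89, 1.0],
[-2.42, -2.59, -0.03, 0.08, 0.02, -7.89, 1.0],
[-2.04, -2.89, -0.02, 0.08, 0.02, -7.89, 1.0],
```

Request:
servo_tool --pt "-3 1.9 0 0 0 -7.9 1" --pt "-3.2 1.4 0 0 0 -7.9 1" --pt "-3.4 1 0 0 0 -7.9 1" --pt "-3.5 0.5 0 0 0 -7.9 1" --pt "-3.5 0 0 0 0 -7.9 1"

```text
time: 7.6
tcp_pos: [565.1, 15.6, 246.0]
tool_rot: [1.651, 2.672, 0.005]
contact_force: [0.5, -0.1, -0.4]
width: 93.2
grasp_force: 0.0
```

Request:
servo_tool --pt "-3.5 -0.5 0 0 0 -7.9 1" --pt "-3.4 -0.9 0 0 0 -7.9 1" --pt "-3.3 -1.4 0 0 0 -7.9 1" --pt "-3 -1.8 0 0 0 -7.9 1" --pt "-2.8 -2.2 0 0 0 -7.9 1"

```text
time: 8.1
tcp_pos: [622.9, -152.0, 245.9]
tool_rot: [0.651, 3.071, 0.005]
contact_force: [0.8, 0.8, -0.4]
width: 93.3
grasp_force: 0.0
```

Request:
servo_tool --pt "-2.4 -2.6 0 0 0 -7.9 1" --pt "-2 -2.9 0 0 0 -7.9 1" --pt "0 0 0 0 0 0 1" --pt "0 0 0 0 0 0 1"

```text
time: 8.5
tcp_pos: [644.3, -218.9, 245.0]
tool_rot: [0.237, 3.132, 0.005]
contact_force: [0.4, 1.0, 0.9]
width: 93.0
grasp_force: 0.0
```

```bash
python3 plan.py 646 -221 255 81.2 1
```

```text
t 8.5 pos [ 644.3 -218.9  245. ] rv [0.2 0.  0.2] n 1
[-0.2, -0.18, -1.0, 0.17, 0.03, 0.16, 1.0],
```

```bash
python3 - <<'E'
from h import *
s=get_state();np.save("w4.npy",np.r_[s['tcp_pos'],s['tool_rot']]);print(s['tcp_pos'])
cv2.imwrite("pics/w4.png",grab_frame("wrist")[:,:,::-1])
E
```

```text
[ 644.33795482 -218.93444516  245.03039562]
```

View pics/w4.png

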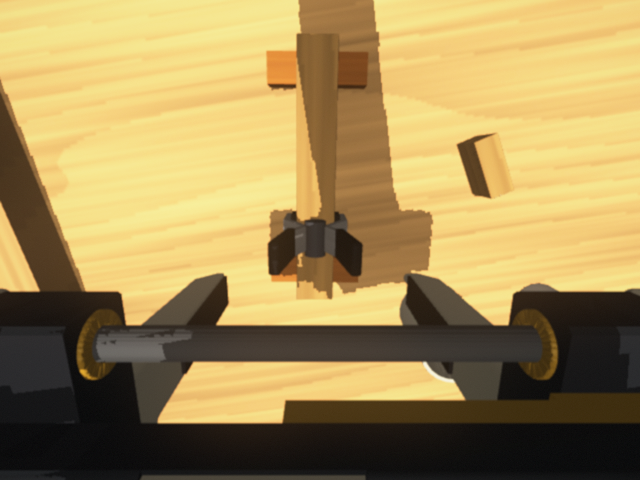

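The wrist picture shows the clamp's barrel at (315, 221–256), with the handles symmetric about column 315, from 268 to 361. The fingers straddle the clamp.

```bash
python3 - <<'E'
from h import *
w=np.load("w4.npy");Pm=Pw(w[:3],w[3:])
for n,uv,z in[("bar near",(315,221),114),("bar far",(315,256),114),("tipL",(269,275),173),("tipR",(361,275),173),("tipLn",(269,247),173),("tipRn",(361,247),173),("railL",(297,200),70),("railR",(336,200),70)]:print(n,plane(Pm,uv,z).round(1))
t=lambda u,v:(262+(u+.5)/4-.5,145+(v+.5)/4-.5)
print(tri(t(715,132),(315,238),None,Pm), tri((315,221),(120+105/2.8,230+205/2.8),Pm).round(1))
E
```

```text
bar near [ 628.2 -217.1]
bar far [ 657.8 -221.7]
tipL [ 649.  -251.5]
tipR [ 658.4 -190.4]
tipLn [ 629.9 -247.9]
tipRn [ 639.  -188.1]
railL [ 614.1 -232.1]
railR [ 619.6 -195.9]
[ 640.94561501 -218.63479841  123.95111066] [ 632.7 -222.1   94.7]
```

Request:
servo_tool --pt "0 0 4 0 0 0 1" --pt "0 0 3 0 0 0 1" --pt "0 0 1.5 0 0 0 1" --pt "0 0 0.5 0 0 0 1" --pt "0 0 0 0 0 0 1"

```text
time: 9.05
tcp_pos: [644.3, -218.2, 156.1]
tool_rot: [0.232, 3.132, 0.001]
contact_force: [-0.3, -0.5, 0.3]
width: 92.8
grasp_force: 0.0
```

```bash
python3 plan.py 644 -219.6 154 81.2 1
```

```text
t 9.05 pos [ 644.3 -218.2  156.1] rv [0.  0.  0.3] n 1
[0.01, -0.14, 0.21, 0.05, 0.04, 0.34, 1.0],
```

Request:
servo_tool --pt "0 -0.1 0.2 0 0 0 0.4" --pt "0 0 0 0 0 0 0" --pt "0 0 0 0 0 0 -0.3" --pt "0 0 0 0 0 0 -0.3" --pt "0 0 0 0 0 0 -0.3" --squeeze 25

```text
time: 9.55
tcp_pos: [643.6, -220.3, 153.8]
tool_rot: [0.234, 3.133, 0.0]
contact_force: [0.4, -0.6, -0.9]
width: 57.9
grasp_force: 8.7
```

Request:
servo_tool --pt "0 0 0 0 0 0 -0.3" --pt "0 0 0 0 0 0 -0.3" --pt "0 0 0 0 0 0 -0.3"

```text
time: 9.85
tcp_pos: [643.5, -220.4, 153.4]
tool_rot: [-0.234, -3.132, -0.0]
contact_force: [-0.4, -0.4, -1.0]
width: 39.8
grasp_force: 24.9
```

Request:
servo_tool --pt "0 0 -1 0 0 0 -0.3" --pt "0 0 -2 0 0 0 -0.3" --pt "0 0 -3 0 0 0 -0.3" --pt "0 0 -3 0 0 0 -0.3" --pt "0 0 -1 0 0 0 -0.3"

```text
time: 10.35
tcp_pos: [645.5, -220.0, 258.3]
tool_rot: [0.233, 3.125, -0.001]
contact_force: [-0.0, 1.1, -0.4]
width: 39.6
grasp_force: 24.9
```

```bash
python3 plan.py 514.5 213 254 76.7 -0.3 30
```

```text
t 10.35 pos [ 645.5 -220.   258.3] rv [0.  0.4 4.8] n 16
[1.21, 2.55, 0.02, 0.0, 0.03, 0.3, -0.3],
[1.22, 2.55, 0.02, 0.0, 0.03, 0.3, -0.3],
[1.24, 2.54, 0.02, 0.0, 0.03, 0.3, -0.3],
[1.25, 2.54, 0.02, 0.0, 0.03, 0.3, -0.3],
[1.26, 2.53, 0.02, 0.0, 0.03, 0.3, -0.3],
[1.28, 2.52, 0.02, 0.0, 0.03, 0.3, -0.3],
[1.29, 2.52, 0.02, 0.0, 0.03, 0.3, -0.3],
[1.3, 2.51, 0.02, 0.0, 0.03, 0.3, -0.3],
[1.32, 2.5, 0.02, 0.0, 0.03, 0.3, -0.3],
[1.33, 2.5, 0.02, 0.0, 0.03, 0.3, -0.3],
[1.34, 2.49, 0.02, 0.0, 0.03, 0.3, -0.3],
[1.36, 2.48, 0.02, 0.0, 0.03, 0.3, -0.3],
[1.37, 2.47, 0.02, 0.0, 0.03, 0.3, -0.3],
[1.38, 2.47, 0.03, 0.0, 0.03, 0.3, -0.3],
[1.39, 2.46, 0.03, 0.0, 0.03, 0.3, -0.3],
[1.41, 2.45, 0.03, 0.0, 0.03, 0.3, -0.3],
```

Request:
servo_tool --pt "0.8 1.5 0 0 0 0.3 -0.3" --pt "1.2 2.5 0 0 0 0.3 -0.3" --pt "1.2 2.6 0 0 0 0.3 -0.3" --pt "1.3 2.6 0 0 0 0.3 -0.3" --pt "1.3 2.6 0 0 0 0.3 -0.3"

```text
time: 10.85
tcp_pos: [604.4, -93.6, 253.1]
tool_rot: [-0.275, -3.128, -0.0]
contact_force: [1.1, -0.2, -0.5]
width: 39.8
grasp_force: 24.9
```

Request:
servo_tool --pt "1.3 2.6 0 0 0 0.3 -0.3" --pt "1.3 2.5 0 0 0 0.3 -0.3" --pt "1.3 2.5 0 0 0 0.3 -0.3" --pt "1.3 2.5 0 0 0 0.3 -0.3" --pt "1.3 2.5 0 0 0 0.3 -0.3"

```text
time: 11.35
tcp_pos: [563.7, 42.1, 253.3]
tool_rot: [-0.316, -3.125, 0.001]
contact_force: [-0.0, 0.1, -0.5]
width: 39.8
grasp_force: 24.9
```

Request:
servo_tool --pt "1.3 2.5 0 0 0 0.3 -0.3" --pt "1.3 2.5 0 0 0 0.3 -0.3" --pt "1.4 2.5 0 0 0 0.3 -0.3" --pt "1.4 2.5 0 0 0 0.3 -0.3" --pt "1.4 2.0 0 0 0 0.3 -0.3"

```text
time: 11.85
tcp_pos: [522.3, 174.5, 253.4]
tool_rot: [-0.355, -3.121, -0.001]
contact_force: [0.4, 0.1, -1.7]
width: 39.5
grasp_force: 24.9
```

Request:
servo_tool --pt "0 0 0 0 0 0 -0.3" --pt "0 0 0 0 0 0 -0.3"

```text
time: 12.05
tcp_pos: [523.0, 172.7, 253.4]
tool_rot: [-0.354, -3.121, 0.002]
contact_force: [0.6, -1.2, -0.9]
width: 40.0
grasp_force: 24.9
```

```bash
python3 - <<'E'
from h import *
s=get_state();np.save("w5.npy",np.r_[s['tcp_pos'],s['tool_rot']])
cv2.imwrite("pics/w5.png",grab_frame("wrist")[:,:,::-1])
E
python3 plan.py 514.7 214 254 76.7 -0.3 30
```

```text
t 12.1 pos [523.6 171.5 253.3] rv [-0.1  0.   0.2] n 2
[0.91, 1.97, -0.04, -0.05, 0.0, 0.11, -0.3],
[0.92, 1.97, -0.04, -0.05, 0.0, 0.11, -0.3],
```

View pics/w5.png

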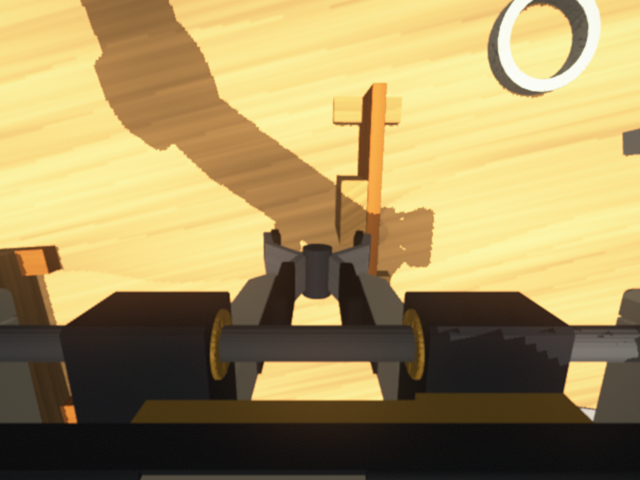

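The clamp is held upright at column 317. The panel's top edge runs from (380,84) to about (375,275), and the block sits against its -y side. The block's near end is at row 178 and its left edge at column 340.

```bash
python3 - <<'E'
from h import *
w=np.load("w5.npy");Pm=Pw(w[:3],w[3:]);r=R.from_rotvec(w[3:])
c=r.inv()
for n,uv,z in[("blk nearL",(340,178),90),("blk nearR",(368,178),90),("pan nearL",(373,84),90),("pan nearR",(386,84),90),("panR@178",(383,178),90),("panL178",(369,178),90),("blkL240",(338,235),90),("barrel",(317,245),211),("barrel far",(317,297),211)]:
    p=np.r_[plane(Pm,uv,z),z];print(n,p.round(1),"tool",c.apply(p-w[:3]).round(1))
E
```

```text
blk nearL [479.9 204.   90. ] tool [ 49.1  21.1 163.4]
blk nearR [485.5 228.3  90. ] tool [ 49.1  46.  163.4]
pan nearL [410.6 246.9  90. ] tool [126.2  47.4 163.4]
pan nearR [413.  257.5  90. ] tool [126.2  58.2 163.4]
panR@178 [488.5 241.3  90. ] tool [ 49.   59.3 163.4]
panL178 [485.7 229.2  90. ] tool [ 49.1  46.9 163.4]
blkL240 [530.4 191.4  90. ] tool [ -2.9  20.1 163.4]
barrel [504.5 177.3 211. ] tool [19.1  0.4 42.4]
barrel far [535.4 170.2 211. ] tool [-12.6   0.4  42.4]
```

Request:
servo_tool --pt "0.9 1.9 0 0 0 0.1 -0.3" --pt "0.9 1.7 0 0 0 0 -0.3" --pt "0 0.3 0 0 0 0 -0.3" --pt "0 0 0 0 0 0 -0.3" --pt "0 0 0 0 0 0 -0.3"

```text
time: 12.6
tcp_pos: [515.4, 212.8, 253.3]
tool_rot: [0.364, 3.12, -0.003]
contact_force: [-0.4, -0.1, -0.7]
width: 39.7
grasp_force: 24.9
```

```bash
python3 plan.py 514.7 214 158.5 76.7 -0.3 30
python3 - <<'E'
from h import *
v=[get_state() for _ in range(1)][0];print(v['q'])
E
```

```text
t 12.6 pos [515.4 212.8 253.3] rv [-0.1  0.   0. ] n 4
[0.03, 0.03, 2.37, -0.02, 0.01, 0.0, -0.3],
[0.03, 0.03, 2.37, -0.02, 0.01, 0.0, -0.3],
[0.03, 0.03, 2.37, -0.02, 0.01, 0.0, -0.3],
[0.03, 0.03, 2.37, -0.02, 0.01, 0.0, -0.3],
[ 0.00989765  0.53735003 -0.6971392   1.66428998  0.38305146  1.08171127
  0.53764862]
```

Request:
servo_tool --pt "0 0 2 0 0 0 -0.3" --pt "0 0 1.5 0 0 0 -0.3" --pt "0 0.1 0.6 0 0 0 -0.3" --pt "0 0 0 0 0 0 -0.3"

```text
time: 13.0
tcp_pos: [514.9, 214.6, 211.9]
tool_rot: [-0.361, -3.119, 0.002]
contact_force: [-0.4, 0.4, -0.8]
width: 39.8
grasp_force: 24.9
```

```bash
python3 - <<'E'
from h import *
s=get_state();print(s['tcp_pos'],s['contact_force'])
u=grab_frame("scene")[205:305,315:415]
cv2.imwrite("pics/s6.png",cv2.resize(u,(600,600),interpolation=cv2.INTER_CUBIC)[:,:,::-1])
E
```

```text
[514.90494064 214.60292174 211.88619349] [-0.37306658  0.36645604 -0.84171668]
```

View pics/s6.png

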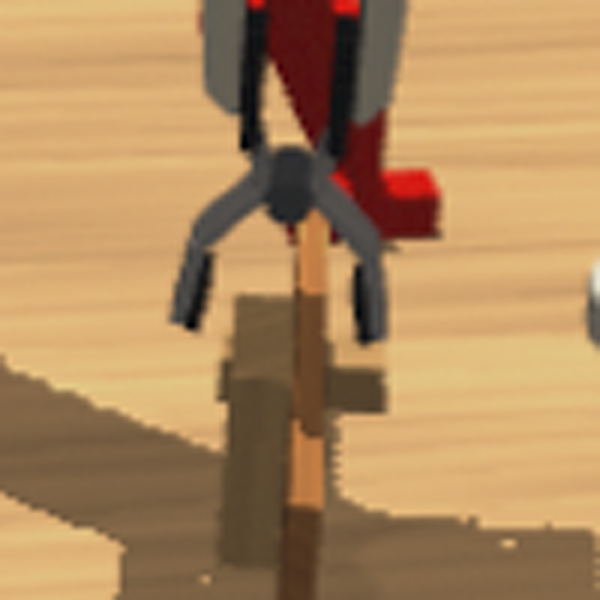

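The open clamp hangs over the stack. Its pads' inner faces are at columns 210 and 357 (middle 283), and the stack spans 233–327 (middle 280), so it can go down.

Request:
servo_tool --pt "0 0 1.2 0 0 0 -0.3" --pt "0 0 1.5 0 0 0 -0.3" --pt "0 0 1.5 0 0 0 -0.3" --pt "0 0 1.0 0 0 0 -0.3" --pt "0 0 0 0 0 0 -0.3"

```text
time: 13.55
tcp_pos: [514.1, 215.3, 159.3]
tool_rot: [-0.359, -3.119, 0.002]
contact_force: [-0.4, -0.4, -0.7]
width: 39.8
grasp_force: 24.9
```

Request:
servo_tool --pt "0 0 0 0 0 0 -0.3"

```text
time: 13.65
tcp_pos: [515.0, 216.2, 160.9]
tool_rot: [0.359, 3.121, 0.001]
contact_force: [0.0, 0.2, 0.2]
width: 39.7
grasp_force: 24.9
```

Request:
servo_tool --pt "0 0 0 0 0 0 -0.05" --pt "0 0 0 0 0 0 0.05" --pt "0 0 0 0 0 0 0.15" --pt "0 0 0 0 0 0 0.2" --pt "0 0 0 0 0 0 0.3"

```text
time: 14.15
tcp_pos: [514.8, 215.8, 160.8]
tool_rot: [0.359, 3.121, 0.0]
contact_force: [1.2, -1.1, -1.3]
width: 59.4
grasp_force: 8.1
```

Request:
servo_tool --pt "0 0 0 0 0 0 0.6" --pt "0 0 0 0 0 0 1" --pt "0 0 0 0 0 0 1" --pt "0 0 0 0 0 0 1"

```text
time: 14.55
tcp_pos: [514.9, 216.2, 160.9]
tool_rot: [0.359, 3.121, 0.001]
contact_force: [0.1, -0.2, 0.6]
width: 87.9
grasp_force: 0.0
```

Now I'll retreat straight up and look once more.

Request:
servo_tool --pt "0 0 0 0 0 0 1" --pt "0 0 -2 0 0 0 1" --pt "0 0 -4 0 0 0 1" --pt "0 0 -4.5 0 0 0 1" --pt "0 0 -4 0 0 0 1"

```text
time: 15.05
tcp_pos: [514.7, 216.2, 307.8]
tool_rot: [0.358, 3.121, 0.001]
contact_force: [1.0, 0.1, -0.5]
width: 93.0
grasp_force: 0.0
```

Request:
servo_tool --pt "0 -3 -2 0 0 0 1" --pt "0 -4 0 0 0 0 1" --pt "0 -4 0 0 0 0 1" --pt "0 -3 0 0 0 0 1" --pt "0 0 0 0 0 0 1"

```text
time: 15.55
tcp_pos: [482.7, 74.4, 325.4]
tool_rot: [-0.372, -3.119, 0.006]
contact_force: [0.3, -0.4, 0.9]
width: 92.9
grasp_force: 0.0
```

```bash
python3 - <<'E'
from h import *
u=grab_frame("scene")[205:305,315:415];w=grab_frame("wrist")[60:360,150:550]
a=cv2.resize(u,(400,400),interpolation=cv2.INTER_CUBIC);b=cv2.copyMakeBorder(w,0,100,0,0,0)
cv2.imwrite("pics/f.png",np.hstack([a,b])[:,:,::-1]);print(get_state()['time'])
E
```

```text
15.65
```

View pics/f.png

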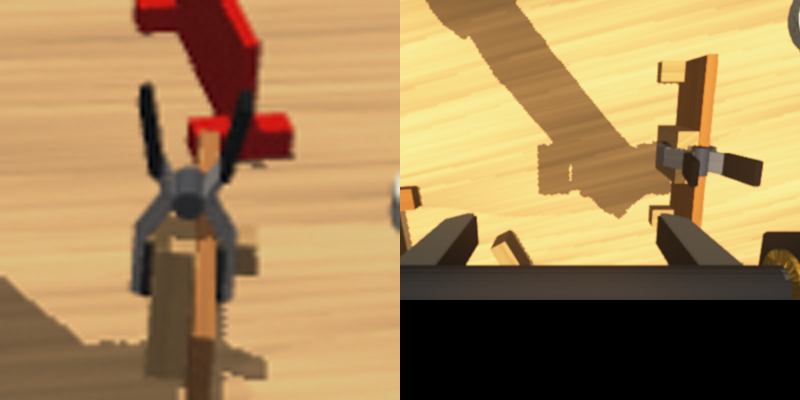

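The clamp stands upright at (188,195) in the left part, with both pads on the wood and the block flush to the panel. The right part shows it about midway across the block.

```bash
python3 -c "
from workcell import *
print(finish_job())"
```

```text
the job is handed in; nothing more can be done
None
```

The job is handed in at about 15.7 s of the 67 s allowed. In the last pictures the tall block stands flush against the panel about midway along it, and the clamp is closed upright over both, about midway across the block with both pads on the wood. I never touched the other items.

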